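# Press a stoppered flask into the touch mixer

## Task

Mix the stoppered flask on the touch mixer: first turn the mixer's black dial until its white pointer stands at the red speed mark and let go of it. Then take the clear stoppered flask, set it upright in the sprung ring cradle and press it down until the cradle reaches its lower stop; the program finishes while the gripper is still holding it pressed down there. Do not tip the flask, do not push the cradle down before the dial is set, and leave the blue flask, the timer, the pen and the tape roll where they are.

Things in the scene. Friction and masses are not known exactly. Their poses are not given: they have to be found in the camera images.
- mixer: white touch mixer fixed to the bench, 220 (x) x 150 (y) x 50 mm high with a blue band; origin at the centre of its underside, x towards its back (away from the robot at yaw 0), z up. The dial's axis stands 70 mm before the origin (x = -70 mm, y = 0), the cradle's axis 52 mm behind it (x = +52 mm, y = 0).
- dial (a joint): angle of the black round speed dial on the mixer's top, rad, 0 to 3.14, grows clockwise seen from above; at 0 the white pointer points along the mixer's +y (left), at 1.57 along its +x (to the back). It stays where it is left (friction 0.03 N m). Skirt 52 mm across and 4 mm high; above it the ribbed round grip, 38 mm across, from 5 to 33 mm above the mixer's top.
- red_mark (a joint): angle of the red speed mark on the scale round the dial, rad, same zero and direction as the dial: the dial is set when both read the same. The mark is flat, cannot be touched, and stands elsewhere each time. The black scale ticks are 0.314 rad apart.
- dial_grip (a point): point on the dial's axis to put the TCP at for gripping the dial from above, 77 mm above the bench, 6 mm below the dial's flat top
- dial_pointer (a point): end of the white pointer of the dial, 30 mm from the dial's axis
- mark_point (a point): point of the red mark 30 mm from the dial's axis, at the height of the pointer's end
- cradle (a joint): how far the sprung cradle is pressed down, m: 0 when free, 0.016 at its lower stop. Its spring needs about 3 N to start moving and 11 N at the stop, so the flask's weight alone does not press it.
- cradle_seat (a point): centre of the cradle's seat, on which the flask's flat bottom stands, 75 mm above the bench when free. The cradle is a black round cup with an orange seat on a steel coil spring on the mixer's back half: inside about 62 mm across, widening to 68 mm at the rim; the rim is 22 mm above the seat; outside 77 mm across.
- flask: clear stoppered volumetric flask, 191 mm high with its black stopper, 0.12 kg (the weight varies); round bulb 56 mm across at 10 to 58 mm height, upright; origin at the centre of its flat underside, z up its axis. The smooth glass neck is about 25 mm across from 65 to 160 mm height (friction with the fingers about 0.6: hold it with 35 N or more), the stopper tops it, 24 mm across.
- flask_neck (a point): point on the flask's axis 140 mm above its underside, at which to put the TCP for gripping the neck from above
- blue_flask: open flask with blue contents, 57 mm across, 150 mm high, bystander; origin at the centre of its underside
- timer: white timer 66 x 66 x 20 mm lying on the bench, bystander; origin at the centre of its underside
- pen: white pen 146 mm long and 9 mm thick lying on the bench, bystander; origin at the centre of its underside
- tape_roll: beige roll of tape 68 mm across, 18 mm high, lying on the bench, bystander; origin at the centre of its underside
Things that resemble listed ones, but are neither listed nor needed, are in the scene too. What is shaped like the flask but orange is not meant.

How it is judged:
By the outcome, as a careful person would: the job done as asked, in the order asked, and still so for the second after the job is handed in, while the arm keeps its last pose, push and grip.
It also fails if it takes over 58 s, if anything falls off the work surface, if the arm or the gripper's body presses on something with over 40 N, if the wrist force passes 120 N, or if a joint passes its speed limit or range.

## Robot

A 6-joint arm with a two-finger parallel gripper is mounted at the origin on a cart in front of the work surface, level with it; the furniture and walls round the work are solid. World frame = base frame: x ahead of the robot, y to its left, z up, the work surface at z = 0. Lengths are in m, angles in degrees, forces in N, time in s.
With the tool pointing down it reaches from about 0.4 to 0.825 m from the base axis. Payload 7 kg.
Tool frame: the origin (TCP) lies between the finger pads, 19 mm behind the fingertips; this is the grasp point; x points along the fingers, y is the direction in which the jaws open and shut, and the axes are right-handed (so a half turn about x gives the same grasp; the last joint's range is limited). The gripper opens to 88 mm and grips with 3 to 60 N. Pads are 19 mm wide; open, the fingers measure 130 mm over their backs; the gripper's body (78 mm by 193 mm) begins 47 mm behind the grasp point.
Start: joints at [-50.415, 20.546, 0.682, 0, -70.136, -16.507], TCP at [0.265, -0.621, 0.245] pointing down, gripper open.
Joint ranges: [-176.03, 176.03], [-82.01, 121.73], [-58.28, 71.71], [-173.87, 95.51], [-174.79, -0.11], [-173.66, 173.66]. Speed limits (degrees/s): [136.94, 136.94, 172.46, 180, 180, 180].

## Interface

Orientations are given as [roll, pitch, yaw] about the fixed x, y, z axes, in that order (R = Rz(yaw) Ry(pitch) Rx(roll)).
In Python, from plant import * gives the robot as it stands. The module is installed in compiled form; this text tells all that it offers.
- The arm moves only by the shell command python3 -m pendant 'ROWS'. ROWS is JSON, a list of rows, each an object with "claw": the finger opening in mm, from 0 to 87.6; "linear": the shift along the tool's x, y, z in mm, a list of three; "twist": the turn about the tool's x in rad. In form: [{"claw": claw, "linear": [tx, ty, tz], "twist": twist}, ...]. A call has exactly 10 rows; each row shifts and turns the commanded pose from where the row before left it, along the tool's axes as they then stand; what a row does not reach is not made up. A row lasts 1/12 s, in which the tool goes at most 41.7 mm and 7.16 degrees, less where a joint would pass 70% of its speed; a pose out of reach is approached as far as the arm can. A call with a gripper value outside its range is refused whole. The fingers move at their own pace and stop on an object; the grip force is fixed at half the most. Time passes only in rows, so rows that do not move let the fingers close, or fill a call up. It gives the time, the measured TCP pose, the force and the opening at its end, in the units of the state.
- get_obs(): the state, without advancing time (a new reading comes with each control period).
- snapshot(name): name is "scene" or "top" or "wrist"; returns (picture, depth): 480x640x3 uint8, red, green, blue; 480x640 float32, m along the optical axis (not along the pixel's ray), 0 where there is no reading.
- camera_params(name): a dict with "fx", "fy", "cx", "cy" (pixels), "rvec" (rotation vector, rad) and "tvec" (3), from world to camera coordinates, as OpenCV has them. Camera axes: x right, y down, z forward; pixel columns grow to the right and rows downward; lengths in m; the calibration is good to about 2 mm. The wrist camera is an equidistant fisheye: a pixel r from the principal point sees the ray r / f radians off the axis. A picture is of the moment at which its call begins: read the wrist's pose just before it. camera_params takes no time and is no camera call; for the wrist camera it gives the pose at the moment of the call.
- close_job(): hands the job in, once; it reports no verdict.
Trained networks look in the newest picture that a camera, given by its name, has taken for a name from the list of things; names that differ only in an ending like _2 or _b are one class to them, and where a whole thing is asked for, a point or a joint stands for the part that bears it (a point fixed in the world has none). Each returns a list of dicts, best first, with "confidence" (0 to 1); they miss things now and then, are a little off and sometimes report something else, mostly with a low value. They report only what shows in the picture. A call takes as long as a camera call. They do not tell look-alikes from the thing itself.
- boxes_of(camera, target): "xy" ([column, row] in pixels, amid what is visible of it).
The state is a dict: "clock": time; "joint_pos": joint angles; "qvel": joint speeds; "tau": joint torques, N m; "tool_pos": TCP position; "orientation": TCP orientation; "force": force on the tool from outside, world axes, zero at the start; "moment": the same for the moment, N m; "opening": finger opening in m.
Only numpy, scipy, OpenCV 4.12 (cv2) and the standard library are available. Lean on these libraries where they do the work, as an engineer would, in place of code of your own. Each camera call takes 0.05 s, during which the arm holds its last target. There are 200 camera calls.

## Working session

There is one attempt and no reset: what is moved stays moved. The work goes in short steps, Python scripts to look and compute and a shell command to move; the robot and the scene stay as the last step left them, time stands still between calls to the robot, and variables do not carry over. Pictures are saved under pics/ and viewed, about 8 in all and at most 12, crops included, and the job is handed in when it is done.

```bash
mkdir -p pics
cat > h.py <<'E'
from plant import *
import numpy as np, cv2
def cam(n):
    p=camera_params(n); R=cv2.Rodrigues(np.array(p["rvec"],float))[0]; return p,R,np.array(p["tvec"],float).ravel()
def ray(n,uv,c=None):
    p,R,t=c or cam(n); x=(uv[0]-p["cx"])/p["fx"]; y=(uv[1]-p["cy"])/p["fy"]
    if n=="wrist":
        th=np.hypot(x,y); s=np.sin(th)/th if th>1e-9 else 1; d=np.array([x*s,y*s,np.cos(th)])
    else: d=np.array([x,y,1.])
    return -R.T@t, R.T@d
def at_z(n,uv,z,c=None):
    o,d=ray(n,uv,c); return o+d*(z-o[2])/d[2]
def proj(n,P,c=None):
    p,R,t=c or cam(n); q=R@np.array(P)+t
    if n=="wrist":
        r=np.hypot(q[0],q[1]); th=np.arctan2(r,q[2]); return np.array([p["cx"]+p["fx"]*q[0]/r*th,p["cy"]+p["fy"]*q[1]/r*th])
    return np.array([p["fx"]*q[0]/q[2]+p["cx"],p["fy"]*q[1]/q[2]+p["cy"]])
def save(f,im): cv2.imwrite(f,im[:,:,::-1])
E
python3 - <<'E'
from h import *
o=get_obs();print(o["clock"],o["tool_pos"],o["orientation"],o["force"],o["opening"])
Z=dict(mixer=.05,dial=.08,dial_grip=.077,dial_pointer=.055,mark_point=.055,red_mark=.05,cradle=.09,cradle_seat=.075,flask=.1,flask_neck=.14,blue_flask=.08,timer=.02,pen=.005,tape_roll=.018)
for n in("top","scene"):
    im,d=snapshot(n);save(f"pics/{n}1.png",im);np.save(n+"_d.npy",d)
    print(n,-cam(n)[1].T@cam(n)[2])
    for k,z in Z.items():
        if n=="scene" and k not in("flask","flask_neck","dial_pointer","mark_point","cradle_seat"):continue
        for b in boxes_of(n,k)[:3]:
            print(k,round(b["confidence"],2),np.round(b["xy"]),at_z(n,b["xy"],z).round(3))
E
```

```text
0.0 [ 0.26440548 -0.62057246  0.24444214] [ 95.03987936  89.9062108  118.11135493] [ 0.16559839 -0.54164148  0.39290414] 0.08797347792454388
top [ 0.49589495 -0.0256469   1.05774861]
mixer 0.88 [288. 264.] [0.533 0.023 0.05 ]
dial 0.85 [279. 296.] [0.465 0.039 0.08 ]
dial_grip 0.94 [277. 299.] [0.459 0.042 0.077]
dial_grip 0.41 [398. 291.] [ 0.48  -0.209  0.077]
dial_pointer 0.93 [277. 296.] [0.464 0.044 0.055]
cradle 0.84 [290. 241.] [0.579 0.017 0.09 ]
cradle_seat 0.73 [289. 238.] [0.587 0.02  0.075]
flask 0.78 [401. 218.] [ 0.631 -0.211  0.1  ]
flask 0.78 [438. 263.] [ 0.538 -0.288  0.1  ]
flask 0.62 [413. 166.] [ 0.74  -0.235  0.1  ]
flask_neck 0.87 [410. 167.] [ 0.727 -0.222  0.14 ]
flask_neck 0.86 [438. 262.] [ 0.538 -0.278  0.14 ]
flask_neck 0.83 [406. 219.] [ 0.622 -0.212  0.14 ]
blue_flask 0.75 [398. 287.] [ 0.487 -0.209  0.08 ]
timer 0.75 [192. 312.] [0.425 0.23  0.02 ]
pen 0.67 [444. 216.] [ 0.651 -0.328  0.005]
pen 0.53 [448. 328.] [ 0.398 -0.335  0.005]
pen 0.23 [289. 238.] [0.592 0.023 0.005]
scene [0.25201068 0.63323389 0.69092619]
dial_pointer 0.71 [344. 284.] [0.464 0.041 0.055]
cradle_seat 0.82 [299. 252.] [0.572 0.01  0.075]
flask 0.95 [318. 192.] [ 0.607 -0.164  0.1  ]
flask 0.66 [346. 283.] [0.448 0.08  0.1  ]
flask 0.6 [366. 182.] [ 0.519 -0.242  0.1  ]
flask_neck 0.92 [282. 180.] [ 0.674 -0.124  0.14 ]
flask_neck 0.89 [366. 183.] [ 0.501 -0.179  0.14 ]
flask_neck 0.68 [319. 197.] [ 0.573 -0.093  0.14 ]
```

View pics/top1.png

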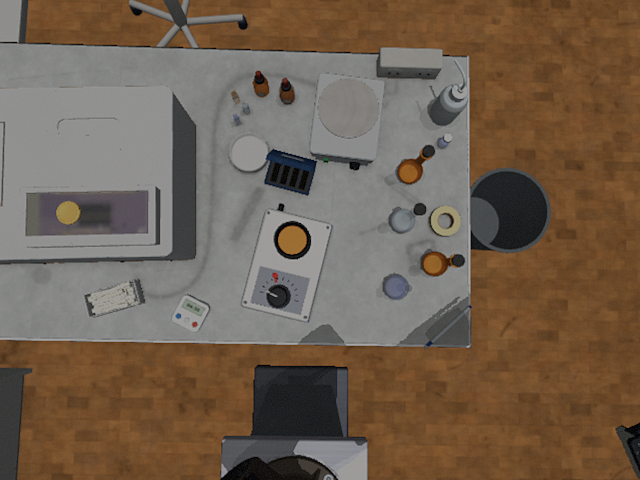

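View pics/scene1.png

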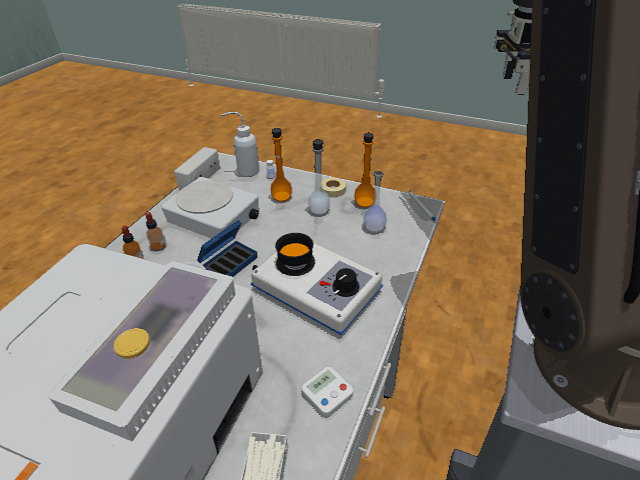

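The top view shows the clear flask (bulb at 402,220; stopper at 420,209) between two orange look-alikes. The dial is at (278,296) with its pointer to the left, the red mark is near (275,277), and the cradle is at (292,240). The scene view agrees: clear flask at (318,190), dial at (346,283).

```bash
cat >> h.py <<'E'
from scipy.spatial.transform import Rotation as Ro
def tool():
    o=get_obs(); return np.array(o["tool_pos"]),Ro.from_euler("xyz",o["orientation"],degrees=True).as_matrix(),o
E
python3 - <<'E'
from h import *
im=cv2.imread("pics/top1.png")[:,:,::-1]; hsv=cv2.cvtColor(im,cv2.COLOR_RGB2HSV)
def cen(m): 
    v,u=np.nonzero(m); return np.array([u.mean(),v.mean()]),len(u)
U,V=np.meshgrid(range(640),range(480))
w=(U>255)&(U<320)
red=w&(V>265)&(V<310)&(hsv[...,1]>150)&((hsv[...,0]<8)|(hsv[...,0]>172)); c,n=cen(red);print("red",c,n,at_z("top",c,.051))
dk=(abs(U-278)<16)&(abs(V-296)<16)&(im.max(2)<45);c,n=cen(dk);print("dial",c,n,at_z("top",c,.07))
og=w&(V>215)&(V<262)&(hsv[...,1]>150)&(hsv[...,0]>8)&(hsv[...,0]<25);c,n=cen(og);print("seat",c,n,at_z("top",c,.075))
p,R,o=tool();print(p,R.round(3),o["joint_pos"])
print("T0 cam",-cam("wrist")[1].T@cam("wrist")[2]-p)
for n in ("top",): print(at_z("top",(420,209),.185),at_z("top",(402,220),.035))
save("pics/c1.png",cv2.resize(im[200:325,230:345],None,fx=5,fy=5,interpolation=cv2.INTER_CUBIC)[:600])
E
```

```text
red [274.80769231 276.38461538] 26 [0.5054069  0.04998356 0.051     ]
dial [278.33888889 295.83333333] 360 [0.46480944 0.04013325 0.07      ]
seat [291.98705036 239.47482014] 695 [0.58321385 0.01415853 0.075     ]
[ 0.26458357 -0.62097555  0.24540427] [[ 0.    -0.392  0.92 ]
 [-0.     0.92   0.392]
 [-1.    -0.    -0.   ]] [-5.04131717e+01  2.05434475e+01  6.82532671e-01  1.83053229e-03
 -7.01348254e+01 -1.65066332e+01]
T0 cam [-0.0669756  -0.02781413  0.13976593]
[ 0.63605951 -0.23041686  0.185     ] [ 0.63477806 -0.22570442  0.035     ]
```

```bash
python3 -m pendant '[{"claw":87,"linear":[-6,20,15],"twist":0},{"claw":87,"linear":[-6,27,22],"twist":0},{"claw":87,"linear":[-6,27,22],"twist":0},{"claw":87,"linear":[-6,27,22],"twist":0},{"claw":87,"linear":[-6,27,22],"twist":0},{"claw":87,"linear":[0,27,22],"twist":0},{"claw":87,"linear":[0,27,22],"twist":0},{"claw":87,"linear":[0,27,22],"twist":0},{"claw":87,"linear":[0,27,22],"twist":0},{"claw":87,"linear":[0,27,22],"twist":0}]'
python3 -m pendant '[{"claw":87,"linear":[0,27,22],"twist":0},{"claw":87,"linear":[0,27,22],"twist":0},{"claw":87,"linear":[0,27,22],"twist":0},{"claw":87,"linear":[0,27,22],"twist":0},{"claw":87,"linear":[0,27,22],"twist":0},{"claw":87,"linear":[8,27,22],"twist":0},{"claw":87,"linear":[8,27,22],"twist":0},{"claw":87,"linear":[8,27,22],"twist":0},{"claw":87,"linear":[8,27,22],"twist":0},{"claw":87,"linear":[8,20,22],"twist":0}]'
python3 - <<'E'
from h import *
p,R,o=tool();print(p,R.round(3),o["joint_pos"],o["clock"])
c=cam("wrist");im,d=snapshot("wrist");save("pics/w1.png",im)
for k,z in dict(dial_grip=.077,dial_pointer=.055,mark_point=.055,cradle_seat=.075).items():
    for b in boxes_of("wrist",k)[:2]: print(k,round(b["confidence"],2),np.round(b["xy"]),at_z("wrist",b["xy"],z,c).round(4))
E
```

```text
clock: 1.88
tool_pos: [0.3575, -0.294, 0.2757]
orientation: [-40.7, 89.9, -17.7]
force: [0.4, 0.8, -0.2]
opening: 0.0867
clock: 2.72
tool_pos: [0.4567, 0.0349, 0.2355]
orientation: [10.6, 89.9, 33.7]
force: [0.2, -0.3, 0.8]
opening: 0.087
[0.45670468 0.03492867 0.23552562] [[ 0.001 -0.393  0.92 ]
 [ 0.001  0.92   0.393]
 [-1.     0.     0.001]] [ 2.91225843e+01 -7.31388533e-03 -2.63352247e+01 -7.84869232e-03
 -6.35851968e+01 -9.59839657e+01] 2.7167
dial_grip 0.83 [317. 228.] [0.459 0.039 0.077]
dial_pointer 0.64 [318. 229.] [0.4644 0.042  0.055 ]
mark_point 0.63 [308. 270.] [0.5045 0.0492 0.055 ]
cradle_seat 0.71 [243. 356.] [0.6055 0.0228 0.075 ]
```

View pics/w1.png

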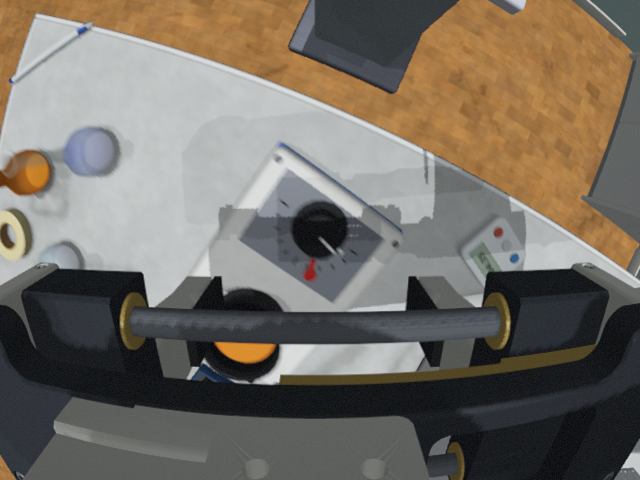

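```bash
cat >> h.py <<'E'
def rect(im,c,cx,cy,z,half=.05,N=500):
    # top-down, up=+x world, left=+y
    g=np.linspace(half,-half,N); X,Y=np.meshgrid(g,g,indexing="ij")
    P=np.stack([cx+X,cy+Y,np.full_like(X,z)],-1); p,R,t=c
    q=P@R.T+t; r=np.hypot(q[...,0],q[...,1]); th=np.arctan2(r,q[...,2])
    return cv2.remap(im,(p["cx"]+p["fx"]*q[...,0]/r*th).astype(np.float32),(p["cy"]+p["fy"]*q[...,1]/r*th).astype(np.float32),cv2.INTER_CUBIC)
E
python3 - <<'E'
from h import *
c=cam("wrist");im=cv2.imread("pics/w1.png")[:,:,::-1]
a=rect(im,c,.465,.040,.053,.05,560);save("pics/r1.png",a)
h=cv2.cvtColor(a,cv2.COLOR_RGB2HSV);m=(h[...,1]>140)&((h[...,0]<8)|(h[...,0]>172));v,u=np.nonzero(m);print("red",.515-v.mean()/5600,.09-u.mean()/5600,len(u))
E
```

```text
red 0.5050377572841487 0.04913377821056249 3741
```

View pics/r1.png

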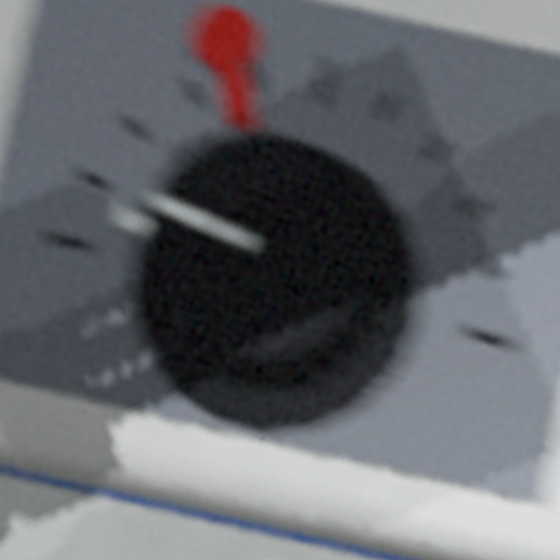

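Rectified view: tick 0 is at (67,241) and tick π at (487,337), so the dial centre is (277,289) and the mixer yaw is about -12.9°. The pointer runs from (260,247) to (130,218), about 12.6° on the dial. The red mark lies along (243,128)–(225,38), about 65.5°. The dial needs about 0.92 rad clockwise.

```bash
python3 -m pendant '[{"claw":87,"linear":[0,2.3,8.9],"twist":0},{"claw":87,"linear":[15,0,0],"twist":-0.09},{"claw":87,"linear":[15,0,0],"twist":-0.09},{"claw":87,"linear":[15,0,0],"twist":-0.09},{"claw":87,"linear":[15,0,0],"twist":-0.09},{"claw":87,"linear":[15,0,0],"twist":-0.09},{"claw":87,"linear":[20,0,0],"twist":0},{"claw":87,"linear":[20,0,0],"twist":0},{"claw":87,"linear":[20,0,0],"twist":0},{"claw":80,"linear":[15,0,0],"twist":0}]'
python3 -m pendant '[{"claw":70,"linear":[8.5,0,0],"twist":0},{"claw":60,"linear":[0,0,0],"twist":0},{"claw":50,"linear":[0,0,0],"twist":0},{"claw":42,"linear":[0,0,0],"twist":0},{"claw":30,"linear":[0,0,0],"twist":0},{"claw":30,"linear":[0,0,0],"twist":0},{"claw":30,"linear":[0,0,0],"twist":0},{"claw":30,"linear":[0,0,0],"twist":0},{"claw":30,"linear":[0,0,0],"twist":0},{"claw":30,"linear":[0,0,0],"twist":0}]'
```

```text
clock: 3.8
tool_pos: [0.4641, 0.0374, 0.0845]
orientation: [2.1, 90.0, 50.8]
force: [0.1, -0.1, -0.7]
opening: 0.0843
clock: 4.63
tool_pos: [0.4627, 0.0394, 0.0775]
orientation: [77.4, 89.9, 126.2]
force: [-12.6, 11.7, 12.7]
opening: 0.0375
```

```bash
python3 -m pendant '[{"claw":30,"linear":[0,0,0],"twist":0.1},{"claw":30,"linear":[0,0,0],"twist":0.1},{"claw":30,"linear":[0,0,0],"twist":0.1},{"claw":30,"linear":[0,0,0],"twist":0.1},{"claw":30,"linear":[0,0,0],"twist":0.1},{"claw":30,"linear":[0,0,0],"twist":0.1},{"claw":30,"linear":[0,0,0],"twist":0.1},{"claw":30,"linear":[0,0,0],"twist":0.1},{"claw":30,"linear":[0,0,0],"twist":0.1},{"claw":30,"linear":[0,0,0],"twist":0.02}]'
python3 -m pendant '[{"claw":30,"linear":[0,0,0],"twist":0},{"claw":30,"linear":[0,0,0],"twist":0},{"claw":60,"linear":[0,0,0],"twist":0},{"claw":80,"linear":[0,0,0],"twist":0},{"claw":87,"linear":[0,0,0],"twist":0},{"claw":87,"linear":[0,0,0],"twist":0},{"claw":87,"linear":[-30,0,0],"twist":0},{"claw":87,"linear":[-40,0,0],"twist":0},{"claw":87,"linear":[-40,0,0],"twist":0},{"claw":87,"linear":[-40,0,0],"twist":0}]'
python3 - <<'E'
from h import *
p,R,o=tool();print(p,R.round(3),o["joint_pos"],o["clock"],o["force"])
c=cam("wrist");im,d=snapshot("wrist");save("pics/w2.png",im)
a=rect(im,c,.465,.040,.053,.05,560);save("pics/r2.png",a)
E
```

```text
clock: 5.47
tool_pos: [0.4624, 0.0403, 0.0775]
orientation: [116.7, 89.8, 112.5]
force: [-17.3, 18.6, 14.8]
opening: 0.0372
clock: 6.3
tool_pos: [0.4635, 0.0376, 0.2286]
orientation: [-133.0, 89.9, -136.9]
force: [1.0, 0.4, -0.9]
opening: 0.084
[0.46350915 0.03763657 0.22856992] [[-0.001  0.068  0.998]
 [-0.001  0.998 -0.068]
 [-1.    -0.001 -0.001]] [ 2.90120577e+01  1.13290596e+00 -2.61514018e+01  1.52752549e-02
 -6.27697289e+01 -1.22891739e+02] 6.3 [ 0.99524747  0.3517925  -0.87333922]
```

View pics/r2.png

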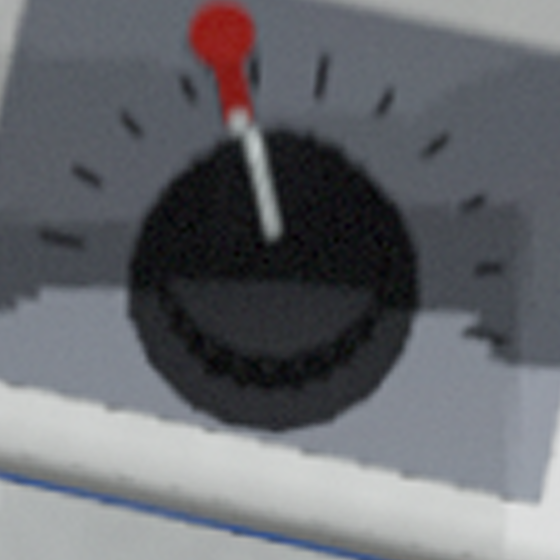

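The pointer's skirt end (238,120) now sits at the foot of the red mark, which runs to (222,35). I'll fit both lines numerically.

Run:
```python
from h import *
c=cam("wrist");im=cv2.imread("pics/w2.png")[:,:,::-1]
def line(u,v):
    vx,vy,x,y=cv2.fitLine(np.stack([u,v],1).astype(np.float32),cv2.DIST_HUBER,0,.01,.01).ravel()
    if vy>0: vx,vy=-vx,-vy
    return np.degrees(np.arctan2(-vy,-vx)),(x,y)
for z in(.053,.083):
    a=rect(im,c,.465,.040,z,.05,1000);h=cv2.cvtColor(a,cv2.COLOR_RGB2HSV)
    m=(h[...,1]>140)&((h[...,0]<8)|(h[...,0]>172));v,u=np.nonzero(m);print(z,"red",line(u,v),u.mean(),v.mean())
    U,V=np.meshgrid(range(1000),range(1000))
    m=(h[...,2]>120)&(h[...,1]<60)&(abs(U-465)<60)&(V>100)&(V<470);n,l,s,_=cv2.connectedComponentsWithStats(m.astype(np.uint8))
    for i in range(1,n):
        if s[i,4]>200: v,u=np.nonzero(l==i);print("white",s[i],line(u,v),u.mean(),v.mean())
    g=cv2.cvtColor(a,cv2.COLOR_RGB2GRAY)
    if z==.083:
        m=(h[...,2]<75)&(np.hypot(U-490,V-500)<300);n,l,s,ce=cv2.connectedComponentsWithStats(m.astype(np.uint8));i=1+s[1:,4].argmax();print("dark",s[i],ce[i])
# flask
im,d=snapshot("top")
for t in("flask","flask_neck"):
    for b in boxes_of("top",t)[:4]:
        u,v=np.round(b["xy"]).astype(int);print(t,round(b["confidence"],2),b["xy"],im[v,u],at_z("top",b["xy"],.14 if t!="flask" else .1).round(4))
U,V=np.meshgrid(range(640),range(480));m=(im.max(2)<60)&(abs(U-420)<9)&(abs(V-209)<9);q=np.array([U[m].mean(),V[m].mean()]);print("stopper",q,m.sum(),at_z("top",q,.185))
im,d=snapshot("scene");m=(im.max(2)<60)&(abs(U-318)<9)&(abs(V-145)<10);q=np.array([U[m].mean(),V[m].mean()]);print("stopper",q,m.sum(),at_z("scene",q,.18))
```

```text
0.053 red (np.float32(69.06922), (np.float32(393.53546), np.float32(48.454998))) 393.2024121657053 46.52211151896522
white [ 406  108   78  228 6065] (np.float32(75.14542), (np.float32(448.0649), np.float32(219.66199))) 447.1868095630668 215.44732069249793
0.083 red (np.float32(79.02746), (np.float32(394.0351), np.float32(116.34609))) 392.5950867548531 108.20709500085896
white [ 406  211   76  207 5167] (np.float32(74.59967), (np.float32(448.75867), np.float32(311.10025))) 447.3218502032127 305.7350493516547
dark [   227    238    498    508 184068] [476.21144903 498.99272551]
flask 0.9 [401.9, 217.8] [125 132 133] [ 0.6305 -0.2128  0.1   ]
flask 0.64 [414.4, 165.0] [113  63  27] [ 0.7422 -0.2385  0.1   ]
flask 0.58 [439.7, 262.6] [154 110  48] [ 0.5394 -0.2911  0.1   ]
flask_neck 0.71 [411.5, 167.8] [153  99  43] [ 0.7261 -0.2238  0.14  ]
flask_neck 0.62 [406.5, 216.8] [126 132 132] [ 0.6271 -0.2141  0.14  ]
flask_neck 0.6 [437.9, 260.0] [150 104  45] [ 0.5426 -0.2765  0.14  ]
stopper [419.44827586 208.94827586] 116 [ 0.63613553 -0.22936962  0.185     ]
stopper [317.3968254  145.57142857] 63 [ 0.63248567 -0.22495813  0.18      ]
```

Run:
```python
from h import *
c=cam("wrist");ims=[snapshot("wrist")[0].astype(np.float32) for _ in range(4)];im=np.mean(ims,0)
out=[]
for z in(.053,.083):
    a=np.clip(rect(im,c,.485,.045,z,.03,600),0,255);out.append(a[:,100:500].astype(np.uint8))
    for v in range(20,420,20):
        s=a[v-5:v+6,150:450].mean(0); g=s.mean(1)-np.median(s.mean(1)); r=s[:,0]-s[:,1:].max(1)
        u=np.arange(150,450); gw=np.clip(s.min(1)-.5*(s.min(1).max()+s.min(1).min()),0,None); rw=np.clip(r-.5*r.max(),0,None)
        print(z,v,"white %.1f (max %.0f)"%((gw*u).sum()/gw.sum(),s.min(1).max()),"red %.1f (%.0f)"%((rw*u).sum()/max(rw.sum(),1e-6),r.max()))
save("pics/z2.png",np.hstack(out)[:600])
```

```text
0.053 20 white 324.6 (max 100) red 243.2 (109)
0.053 40 white 334.7 (max 100) red 243.9 (114)
0.053 60 white 341.4 (max 99) red 243.8 (117)
0.053 80 white 343.3 (max 100) red 242.6 (116)
0.053 100 white 326.1 (max 99) red 243.0 (113)
0.053 120 white 313.1 (max 101) red 252.2 (106)
0.053 140 white 329.2 (max 102) red 258.9 (105)
0.053 160 white 328.7 (max 101) red 262.2 (107)
0.053 180 white 328.3 (max 100) red 267.1 (106)
0.053 200 white 321.7 (max 97) red 266.2 (79)
0.053 220 white 274.5 (max 162) red 254.9 (22)
0.053 240 white 293.8 (max 161) red 0.0 (-2)
0.053 260 white 300.7 (max 191) red 0.0 (-3)
0.053 280 white 305.0 (max 176) red 0.0 (-1)
0.053 300 white 308.8 (max 164) red 0.0 (-0)
0.053 320 white 314.6 (max 158) red 0.0 (-0)
0.053 340 white 317.2 (max 161) red 0.0 (-0)
0.053 360 white 322.7 (max 159) red 438.7 (1)
0.053 380 white 325.7 (max 150) red 0.0 (-0)
0.053 400 white 330.9 (max 148) red 0.0 (-0)
0.083 20 white 334.3 (max 169) red 0.0 (-1)
0.083 40 white 300.4 (max 170) red 0.0 (-1)
0.083 60 white 328.0 (max 170) red 0.0 (-1)
0.083 80 white 368.5 (max 172) red 0.0 (-1)
0.083 100 white 409.7 (max 169) red 0.0 (-2)
0.083 120 white 431.0 (max 141) red 250.7 (47)
0.083 140 white 320.0 (max 100) red 250.3 (112)
0.083 160 white 327.6 (max 100) red 250.4 (116)
0.083 180 white 332.0 (max 99) red 250.0 (116)
0.083 200 white 328.3 (max 99) red 249.5 (114)
0.083 220 white 311.1 (max 101) red 254.8 (107)
0.083 240 white 322.6 (max 102) red 262.8 (105)
0.083 260 white 327.0 (max 102) red 266.7 (107)
0.083 280 white 324.6 (max 100) red 271.3 (106)
0.083 300 white 322.5 (max 101) red 270.6 (77)
0.083 320 white 278.7 (max 161) red 260.4 (16)
0.083 340 white 299.6 (max 175) red 0.0 (-2)
0.083 360 white 302.8 (max 189) red 0.0 (-2)
0.083 380 white 307.9 (max 172) red 0.0 (-1)
0.083 400 white 307.1 (max 155) red 0.0 (-1)
```

View pics/z2.png

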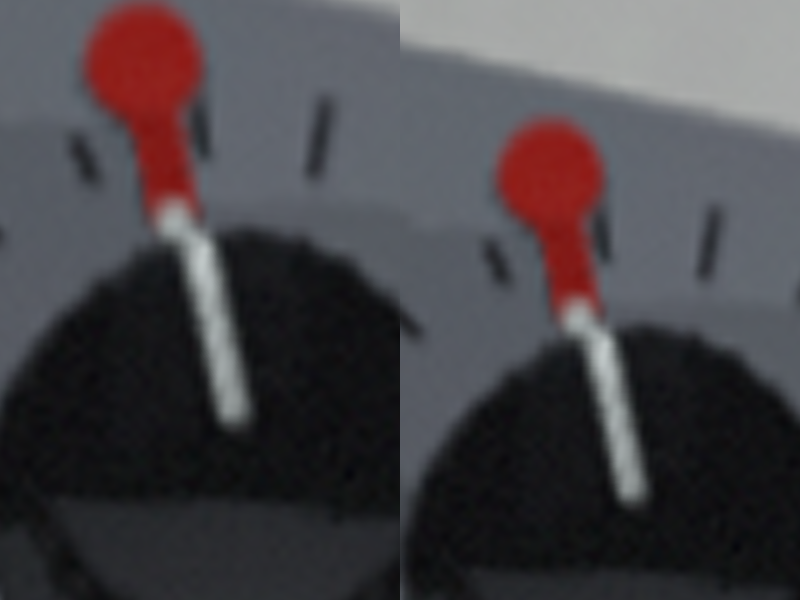

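The pointer end (173,218 in the left crop) lies on the extended axis of the red mark, within about 1–2°, so the dial is set. Next I move above the clear flask.

```bash
python3 -m pendant '[{"claw":87,"linear":[-16,0,0],"twist":0},{"claw":87,"linear":[-16,-28,21],"twist":0},{"claw":87,"linear":[0,-28,21],"twist":0},{"claw":87,"linear":[0,-28,21],"twist":0},{"claw":87,"linear":[0,-28,21],"twist":0},{"claw":87,"linear":[0,-28,21],"twist":0},{"claw":87,"linear":[0,-28,21],"twist":0},{"claw":87,"linear":[0,-28,21],"twist":0},{"claw":87,"linear":[0,-28,21],"twist":0},{"claw":87,"linear":[0,-28.5,20],"twist":0}]'
python3 -m pendant '[{"claw":87,"linear":[0,0,0],"twist":0},{"claw":87,"linear":[0,0,0],"twist":0},{"claw":87,"linear":[0,0,0],"twist":0},{"claw":87,"linear":[0,0,0],"twist":0},{"claw":87,"linear":[0,0,0],"twist":0},{"claw":87,"linear":[0,0,0],"twist":0},{"claw":87,"linear":[0,0,0],"twist":0},{"claw":87,"linear":[0,0,0],"twist":0},{"claw":87,"linear":[0,0,0],"twist":0},{"claw":87,"linear":[0,0,0],"twist":0}]'
python3 - <<'E'
from h import *
p,R,o=tool();print(p,R.round(3),o["joint_pos"],o["clock"],o["force"])
c=cam("wrist");im,d=snapshot("wrist");save("pics/w3.png",im)
P=[.634,-.227,.191];print(proj("wrist",P,c),proj("wrist",[.634,-.227,.03],c))
for t,z in(("flask",.05),("flask_neck",.14)):
    for b in boxes_of("wrist",t)[:4]: print(t,round(b["confidence"],2),b["xy"],at_z("wrist",b["xy"],z,c).round(4))
E
```

```text
clock: 7.58
tool_pos: [0.6352, -0.2279, 0.2571]
orientation: [-179.9, 89.9, 176.2]
force: [0.3, 0.5, -0.3]
opening: 0.0868
clock: 8.42
tool_pos: [0.6346, -0.2261, 0.2591]
orientation: [4.1, 90.0, 0.3]
force: [-0.2, -0.1, -0.6]
opening: 0.087
[ 0.63463483 -0.22609688  0.25910041] [[ 0.     0.067  0.998]
 [ 0.     0.998 -0.067]
 [-1.     0.     0.   ]] [-3.06917522e+00  1.99882791e+01  1.65583235e+00 -1.14183314e-03
 -7.16489731e+01 -9.07674279e+01] 8.4167 [-0.195667   -0.09566235 -0.6210639 ]
[312.04081621 259.73278933] [313.11519832 207.25934344]
flask 0.87 [308.7, 225.2] [ 0.6474 -0.2321  0.05  ]
flask 0.81 [301.8, 307.3] [ 0.7347 -0.2457  0.05  ]
flask 0.81 [216.5, 115.6] [ 0.5346 -0.3116  0.05  ]
flask_neck 0.91 [301.4, 305.7] [ 0.6888 -0.2394  0.14  ]
flask_neck 0.74 [216.0, 114.8] [ 0.541  -0.2885  0.14  ]
flask_neck 0.65 [309.8, 222.8] [ 0.6237 -0.2282  0.14  ]
```

View pics/w3.png

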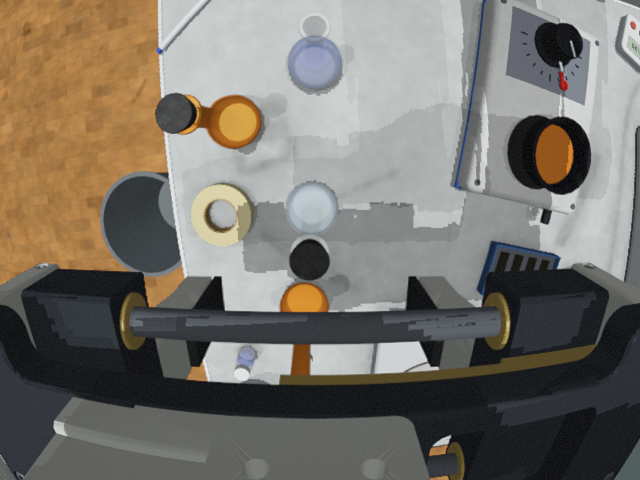

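The stopper is at (309,260) and the bulb at (312,207), about 2 mm to the right (−y) of my estimate. I'll correct for that and descend.

```bash
python3 -m pendant '[{"claw":87,"linear":[0,-2.4,0],"twist":0},{"claw":87,"linear":[15,0,0],"twist":0},{"claw":87,"linear":[15,0,0],"twist":0},{"claw":87,"linear":[15,0,0],"twist":0},{"claw":87,"linear":[15,0,0],"twist":0},{"claw":87,"linear":[15,0,0],"twist":0},{"claw":87,"linear":[15,0,0],"twist":0},{"claw":87,"linear":[15,0,0],"twist":0},{"claw":87,"linear":[14,0,0],"twist":0},{"claw":87,"linear":[0,0,0],"twist":0}]'
python3 -m pendant '[{"claw":70,"linear":[0,0,0],"twist":0},{"claw":55,"linear":[0,0,0],"twist":0},{"claw":42,"linear":[0,0,0],"twist":0},{"claw":34,"linear":[0,0,0],"twist":0},{"claw":30,"linear":[0,0,0],"twist":0},{"claw":27,"linear":[0,0,0],"twist":0},{"claw":24,"linear":[0,0,0],"twist":0},{"claw":15,"linear":[0,0,0],"twist":0},{"claw":10,"linear":[0,0,0],"twist":0},{"claw":10,"linear":[0,0,0],"twist":0}]'
python3 - <<'E'
from h import *
p,R,o=tool();print(p,R.round(3),o["clock"],o["force"],o["moment"],o["opening"])
im,d=snapshot("scene");save("pics/s3.png",cv2.resize(im[90:350,200:460],None,fx=2.2,fy=2.2))
E
```

```text
clock: 9.4
tool_pos: [0.6327, -0.2285, 0.1365]
orientation: [170.6, 89.7, 166.7]
force: [-0.6, 0.3, -0.9]
opening: 0.0867
clock: 10.23
tool_pos: [0.6345, -0.2287, 0.1399]
orientation: [-164.6, 90.0, -168.5]
force: [-0.0, 0.6, -0.4]
opening: 0.0258
[ 0.63446709 -0.22867316  0.13985384] [[-0.     0.067  0.998]
 [-0.     0.998 -0.067]
 [-1.    -0.    -0.   ]] 10.2333 [-0.01134649  0.5661538  -0.43148578] [-0.07426886 -0.05197615  0.00756214] 0.025782494165835876
```

View pics/s3.png

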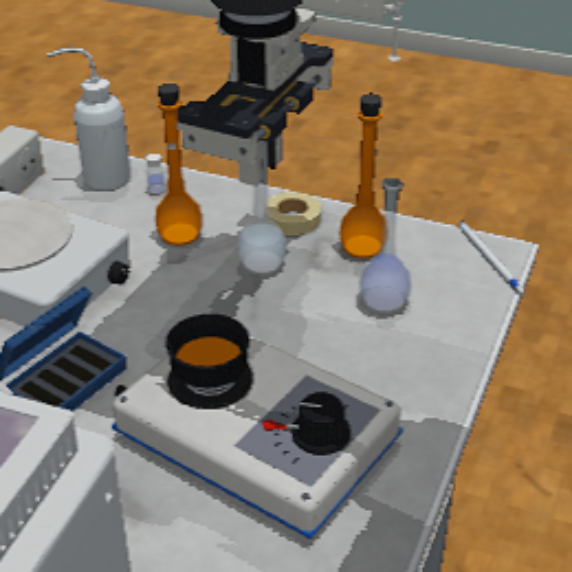

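The fingers straddle the clear flask's neck, it stands upright, and its neighbours are untouched. Now I lift.

```bash
python3 -m pendant '[{"claw":5,"linear":[0,0,0],"twist":0},{"claw":5,"linear":[0,0,0],"twist":0},{"claw":5,"linear":[-3,0,0],"twist":0},{"claw":5,"linear":[-8,0,0],"twist":0},{"claw":5,"linear":[-14,0,0],"twist":0},{"claw":5,"linear":[-20,0,0],"twist":0},{"claw":5,"linear":[-20,0,0],"twist":0},{"claw":5,"linear":[-20,0,0],"twist":0},{"claw":5,"linear":[-20,0,0],"twist":0},{"claw":5,"linear":[-15,0,0],"twist":0}]'
python3 - <<'E'
from h import *
p,R,o=tool();print(p,o["clock"],o["force"],o["moment"],o["opening"])
im,d=snapshot("top");U,V=np.meshgrid(range(640),range(480));hsv=cv2.cvtColor(im,cv2.COLOR_RGB2HSV)
og=(abs(U-292)<22)&(abs(V-240)<22)&(hsv[...,1]>150)&(hsv[...,0]>8)&(hsv[...,0]<25)
q=np.array([U[og].mean(),V[og].mean()]);print("seat",at_z("top",q,.075))
dk=(abs(U-292)<23)&(abs(V-240)<23)&(im.max(2)<50);(cx,cy),r=cv2.minEnclosingCircle(np.stack([U[dk],V[dk]],1).astype(np.float32));print("cup",cx,cy,r,at_z("top",(cx,cy),.09))
for b in boxes_of("top","cradle_seat")[:1]:print(b,at_z("top",b["xy"],.075))
for P in([*np.array([.583,.014])+0,.075],): D=np.array(P)-p; print("tool delta",R.T@D*1000)
E
```

```text
clock: 11.12
tool_pos: [0.6347, -0.2288, 0.2625]
orientation: [-9.9, 89.9, -13.7]
force: [0.1, -0.6, -0.9]
opening: 0.0235
[ 0.63471676 -0.22881037  0.26254142] 11.1167 [ 0.13717783 -0.56307074 -0.92918199] [-0.10412661 -0.13066227  0.00451326] 0.023537095333622114
seat [nan nan nan]
cup 0.0 0.0 0.0 [1.0810609  0.64602789 0.09      ]
tool delta [187.33326585 238.86032163 -68.22959625]<stdin>:5: RuntimeWarning: Mean of empty slice.
  ret = ret.dtype.type(ret / rcount)
```

```bash
python3 -m pendant '[{"claw":5,"linear":[0,10,-2.9],"twist":0},{"claw":5,"linear":[0,20,-5.7],"twist":0},{"claw":5,"linear":[0,28,-8],"twist":0},{"claw":5,"linear":[0,30,-8.6],"twist":0},{"claw":5,"linear":[0,32,-9.1],"twist":0},{"claw":5,"linear":[0,32,-9.1],"twist":0},{"claw":5,"linear":[0,30,-8.6],"twist":0},{"claw":5,"linear":[0,28,-8],"twist":0},{"claw":5,"linear":[0,18,-5.1],"twist":0},{"claw":5,"linear":[0,10.9,-3.1],"twist":0}]'
python3 -m pendant '[{"claw":5,"linear":[0,0,0],"twist":0},{"claw":5,"linear":[0,0,0],"twist":0},{"claw":5,"linear":[0,0,0],"twist":0},{"claw":5,"linear":[0,0,0],"twist":0},{"claw":5,"linear":[0,0,0],"twist":0},{"claw":5,"linear":[0,0,0],"twist":0},{"claw":5,"linear":[0,0,0],"twist":0},{"claw":5,"linear":[0,0,0],"twist":0},{"claw":5,"linear":[0,0,0],"twist":0},{"claw":5,"linear":[0,0,0],"twist":0}]'
python3 - <<'E'
from h import *
p,R,o=tool();print(p,R.round(3),o["force"],o["moment"],o["opening"])
c=cam("wrist");im,d=snapshot("wrist");s,_=snapshot("scene")
print("seat@",proj("wrist",[.583,.014,.075],c),"base@",proj("wrist",[p[0],p[1],p[2]-.14],c),"bulb@",proj("wrist",[p[0],p[1],p[2]-.106],c))
print("scene seat",proj("scene",[.583,.014,.075]),"base",proj("scene",[p[0],p[1],p[2]-.14]),"bulb",proj("scene",[p[0],p[1],p[2]-.106]))
a=cv2.resize(im[140:340,220:420],None,fx=2,fy=2);b=cv2.resize(s[150:350,200:400],None,fx=2,fy=2);save("pics/j.png",np.hstack([a,b]))
E
```

```text
clock: 12.05
tool_pos: [0.5811, 0.0166, 0.259]
orientation: [173.5, 89.9, 169.7]
force: [0.3, -0.2, -1.7]
opening: 0.0231
clock: 12.88
tool_pos: [0.5825, 0.0142, 0.2598]
orientation: [154.5, 90.0, 150.6]
force: [-0.7, -1.0, -1.4]
opening: 0.0234
[0.5824866  0.01416063 0.25984222] [[-0.     0.067  0.998]
 [ 0.     0.998 -0.067]
 [-1.     0.    -0.   ]] [-0.65895931 -0.96910425 -1.43450677] [-0.04066023 -0.04620416  0.02747369] 0.023351292552341963
seat@ [313.8423469  218.00536563] base@ [313.88355587 230.05215651] bulb@ [313.78711033 242.46707807]
scene seat [293.54799165 251.73726938] base [292.58289604 234.37453892] bulb [291.65082761 220.37273452]
```

View pics/j.png

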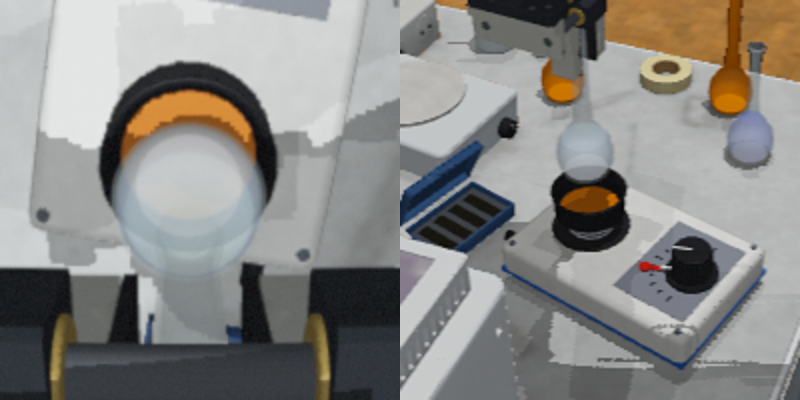

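The bulb (crop 190,198) hangs level with the cup (centre about 188,150), laterally aligned. I'll work out the residual offset.

Run:
```python
from h import *
c=cam("wrist");p,R,o=tool();im,_=snapshot("wrist")
# outline fit: cup outer top edge at z=.097, bulb edges at their silhouette
print("rim expected", [proj("wrist",[.583+.0385*np.cos(t),.014+.0385*np.sin(t),.097],c).round(1) for t in (0,np.pi/2,np.pi,-np.pi/2)])
zb=p[2]-.106;cc=-c[1].T@c[2];B=np.array([p[0],p[1],zb]);d=B-cc;L=np.linalg.norm(d);d/=L
e1=np.cross(d,[0,1,0]);e1/=np.linalg.norm(e1);e2=np.cross(d,e1);r=.028;al=np.arcsin(r/L)
pts=np.array([proj("wrist",cc+d*np.cos(al)+np.sin(al)*(np.cos(t)*e1+np.sin(t)*e2),c) for t in np.linspace(0,6.28,40)])
print("bulb expected extents",pts.min(0),pts.max(0))
g=im.astype(int)
print("col 314 rows150-300:",[(v,tuple(g[v,314])) for v in range(166,192,2)]); print([(v,tuple(g[v,314])) for v in range(196,286,3)])
```

```text
rim expected [array([316.7, 266.9]), array([359.4, 220.8]), array([310.5, 178.2]), array([268.2, 226.9])]
bulb expected extents [273.08738083 201.79211721] [354.36275443 283.04408667]
col 314 rows150-300: [(166, (np.int64(212), np.int64(214), np.int64(213))), (168, (np.int64(213), np.int64(215), np.int64(214))), (170, (np.int64(185), np.int64(188), np.int64(186))), (172, (np.int64(47), np.int64(46), np.int64(47))), (174, (np.int64(42), np.int64(43), np.int64(44))), (176, (np.int64(39), np.int64(41), np.int64(42))), (178, (np.int64(42), np.int64(44), np.int64(46))), (180, (np.int64(47), np.int64(48), np.int64(53))), (182, (np.int64(23), np.int64(24), np.int64(26))), (184, (np.int64(60), np.int64(33), np.int64(18))), (186, (np.int64(206), np.int64(135), np.int64(56))), (188, (np.int64(216), np.int64(144), np.int64(61))), (190, (np.int64(215), np.int64(144), np.int64(61)))]
[(196, (np.int64(216), np.int64(141), np.int64(58))), (199, (np.int64(136), np.int64(77), np.int64(27))), (202, (np.int64(135), np.int64(112), np.int64(87))), (205, (np.int64(140), np.int64(141), np.int64(141))), (20
[... 700 characters left out ...]
247, (np.int64(191), np.int64(193), np.int64(188))), (250, (np.int64(173), np.int64(184), np.int64(187))), (253, (np.int64(174), np.int64(185), np.int64(187))), (256, (np.int64(173), np.int64(183), np.int64(185))), (259, (np.int64(159), np.int64(171), np.int64(176))), (262, (np.int64(155), np.int64(169), np.int64(173))), (265, (np.int64(160), np.int64(172), np.int64(175))), (268, (np.int64(166), np.int64(179), np.int64(181))), (271, (np.int64(149), np.int64(162), np.int64(163))), (274, (np.int64(145), np.int64(154), np.int64(156))), (277, (np.int64(137), np.int64(148), np.int64(151))), (280, (np.int64(134), np.int64(140), np.int64(142))), (283, (np.int64(129), np.int64(137), np.int64(139)))]
```

```bash
python3 -m pendant '[{"claw":5,"linear":[3,-0.4,1],"twist":0},{"claw":5,"linear":[6,0,0],"twist":0},{"claw":5,"linear":[6,0,0],"twist":0},{"claw":5,"linear":[6,0,0],"twist":0},{"claw":5,"linear":[6,0,0],"twist":0},{"claw":5,"linear":[5,0,0],"twist":0},{"claw":5,"linear":[5,0,0],"twist":0},{"claw":5,"linear":[4,0,0],"twist":0},{"claw":5,"linear":[0,0,0],"twist":0},{"claw":5,"linear":[0,0,0],"twist":0}]'
python3 -m pendant '[{"claw":5,"linear":[1,0,0],"twist":0},{"claw":5,"linear":[1,0,0],"twist":0},{"claw":5,"linear":[1,0,0],"twist":0},{"claw":5,"linear":[1,0,0],"twist":0},{"claw":5,"linear":[1,0,0],"twist":0},{"claw":5,"linear":[1,0,0],"twist":0},{"claw":5,"linear":[1,0,0],"twist":0},{"claw":5,"linear":[0,0,0],"twist":0},{"claw":5,"linear":[0,0,0],"twist":0},{"claw":5,"linear":[0,0,0],"twist":0}]'
python3 - <<'E'
from h import *
for i in range(3):
    s,_=snapshot("scene");p,R,o=tool();print(p,o["force"],o["moment"],o["opening"])
save("pics/s4.png",cv2.resize(s[130:330,200:400],None,fx=2.5,fy=2.5))
E
```

```text
clock: 13.87
tool_pos: [0.5834, 0.0138, 0.2187]
orientation: [-137.8, 90.0, -141.6]
force: [-0.6, 1.2, -1.0]
opening: 0.0233
clock: 14.7
tool_pos: [0.5836, 0.0138, 0.2121]
orientation: [8.1, 90.0, 4.2]
force: [0.2, -0.3, 1.0]
opening: 0.0232
[0.5835939  0.01379912 0.21209385] [-0.29389197 -0.15697688  1.34877953] [-0.01618296  0.0104985   0.01770735] 0.023366150674879085
[0.58358848 0.01380641 0.2120621 ] [0.42252934 0.00526165 1.82437897] [-0.0246007  -0.00134455  0.03438217] 0.02315240238720718
[0.58351864 0.01381541 0.21199197] [-0.31710511  0.02927263  1.7708275 ] [-0.08901518  0.02344739  0.01595414] 0.023176803852297635
```

View pics/s4.png

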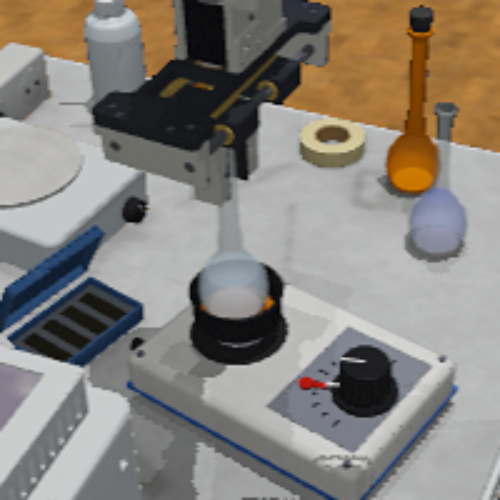

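The flask stands upright in the cup (bulb at 233,285) and contact force is starting to rise. Pressing down.

```bash
python3 -m pendant '[{"claw":5,"linear":[1.5,0,0],"twist":0},{"claw":5,"linear":[1.5,0,0],"twist":0},{"claw":5,"linear":[1.5,0,0],"twist":0},{"claw":5,"linear":[1.5,0,0],"twist":0},{"claw":5,"linear":[1.5,0,0],"twist":0},{"claw":5,"linear":[1.5,0,0],"twist":0},{"claw":5,"linear":[1.5,0,0],"twist":0},{"claw":5,"linear":[1.5,0,0],"twist":0},{"claw":5,"linear":[0,0,0],"twist":0},{"claw":5,"linear":[0,0,0],"twist":0}]'
python3 -m pendant '[{"claw":5,"linear":[1,0,0],"twist":0},{"claw":5,"linear":[1,0,0],"twist":0},{"claw":5,"linear":[1,0,0],"twist":0},{"claw":5,"linear":[1,0,0],"twist":0},{"claw":5,"linear":[0.5,0,0],"twist":0},{"claw":5,"linear":[0,0,0],"twist":0},{"claw":5,"linear":[0,0,0],"twist":0},{"claw":5,"linear":[0,0,0],"twist":0},{"claw":5,"linear":[0,0,0],"twist":0},{"claw":5,"linear":[0,0,0],"twist":0}]'
```

```text
clock: 15.68
tool_pos: [0.584, 0.0138, 0.2005]
orientation: [1.1, 89.9, -2.7]
force: [-0.3, 0.0, 7.8]
opening: 0.0232
clock: 16.52
tool_pos: [0.5855, 0.0139, 0.1985]
orientation: [5.1, 89.7, 1.3]
force: [-1.8, 0.2, 18.8]
opening: 0.023
```

```bash
python3 -m pendant '[{"claw":5,"linear":[0,0,0],"twist":0},{"claw":5,"linear":[0,0,0],"twist":0},{"claw":5,"linear":[0,0,0],"twist":0},{"claw":5,"linear":[0,0,0],"twist":0},{"claw":5,"linear":[0,0,0],"twist":0},{"claw":5,"linear":[0,0,0],"twist":0},{"claw":5,"linear":[0,0,0],"twist":0},{"claw":5,"linear":[0,0,0],"twist":0},{"claw":5,"linear":[0,0,0],"twist":0},{"claw":5,"linear":[0,0,0],"twist":0}]'
python3 - <<'E'
from h import *
s,_=snapshot("scene")
for i in range(3): snapshot("top");p,R,o=tool();print(p,o["force"],o["opening"],R[:,0])
save("pics/s5.png",cv2.resize(s[130:330,200:400],None,fx=2.5,fy=2.5))
E
```

```text
clock: 17.35
tool_pos: [0.5855, 0.0139, 0.1985]
orientation: [5.3, 89.7, 1.5]
force: [-2.1, 0.3, 18.5]
opening: 0.0234
[0.58552936 0.0139012  0.1984764 ] [-1.74727595  0.46803061 18.7060495 ] 0.02325267845932797 [ 5.71305979e-03  8.47108391e-05 -9.99983677e-01]
[0.58555591 0.013878   0.19850566] [-1.09504525  0.59968915 18.07560582] 0.023773432034231597 [ 5.77454822e-03  8.19556184e-05 -9.99983324e-01]
[0.58554153 0.01389486 0.19849444] [-1.18215202  0.60067689 19.1328333 ] 0.023516659350514765 [ 5.75213308e-03  8.14045565e-05 -9.99983453e-01]
```

View pics/s5.png

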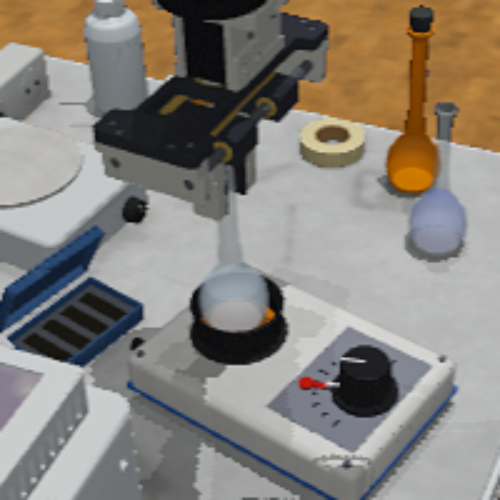

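The cup (238,320) is down with its spring closed up and the flask is upright in it. The pointer is still at the red mark, and the tape roll and blue flask are in place. Handing in.

```bash
python3 -c "from plant import *; print(close_job())"
```

```text
the job is handed in; nothing more can be done
None
```

I handed in the job after about 17.6 s on the robot's clock, with the gripper still holding the clear flask pressed down in the cradle.

- **Dial:** I turned it about 0.92 rad clockwise and let go before touching the flask. The pointer end lies on the red mark's axis. Line fits on different parts of the pointer gave errors from about 1° to 4°. The cleanest, on four averaged pictures, gave about 2°.
- **Flask:** I gripped the neck at 140 mm, lifted it, set it upright in the cradle and pressed it down. The last readings were a steady force of about 18.5 N, above the 11 N needed at the stop, and a travel of about 16 mm from first contact. The final commands raised the force but moved the flask very little, so the cradle is at its lower stop.
- **Tilt and drift:** Pressing tilted the tool by about 0.3° and shifted it about 2 mm in x.
- **Grip force:** The interface fixes the grip at 30 N, below the advised 35 N. No slip showed in the finger opening or the height.
- **Bystanders:** The blue flask and tape roll were in place in the last picture. The timer and pen were outside that crop. The pen was last seen unmoved when I gripped the flask. The timer last showed part-way through, at the edge of the wrist picture. The arm did not go near either afterwards.

One check failed: the arm hid the cradle from the top camera while holding the flask, so I placed the flask using the earlier top picture and the wrist camera.

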